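# Index the bead wheel to its next hole

### The job

Index the bead wheel to the very next hole anticlockwise (seen from above): draw its spring pin up out of the hole by the black knob, turn the wheel round, and let the pin drop fully home in that next hole. Nobody has measured where that hole is, so feel for it with the pin sliding on the plate, gently, without forcing the pin against the plate or going on to a later hole. Let go of the knob at the end and leave the other things on the bench alone.

Things in the scene. Friction and masses are not known exactly. Their poses are not given: they have to be found in the camera images.
- index_wheel (a joint): angle of the bead wheel about its upright axis, rad; 0 at the start, growing anticlockwise seen from above; range -0.35 to 2.15. It turns with about 1 N of push at the knob (2 to 3 N with the pin riding on the plate) and stays where it is left. The next hole lies somewhere between 0.70 and 1.20 rad, different each time and hidden under the wheel; a later hole, not wanted, is at 1.95
- index_pin (a joint): lift of the spring index pin, m; 0 fully home in a hole, about 0.011 when its flat end (10 mm across) rides on the plate, 0.018 at its upper stop. The spring presses it down with 4 N when home, 7 N on the plate, 8.5 N at the stop. It slides up and down only and is carried round by the wheel. Over a hole (0.8 mm play either way) it drops in by itself and locks the wheel
- pin_knob (a point): middle of the pin's black round knob, 80 mm from the wheel's axis: an upright cylinder 26 mm across and 26 mm high, from 68 to 94 mm above the bench at the start (point at 81 mm), rising with the pin. Below it stands a thinner steel housing, 21 mm across, on the wheel. The knob does not turn about itself but goes round with the wheel
- wheel_axis (a point): top of the wheel's hub, on its axis, 62 mm above the bench. The wheel is a flat aluminium disc 210 mm across and 12 mm thick, its top 52 mm above the bench; the hub is 34 mm across and 10 mm high. Seven amber beads sit in shallow rubber nests (12 mm high in all) at 45 degree steps on a 78 mm radius, the pin taking the eighth place
- index_plate: fixed dark steel ring plate under the wheel, with the holes for the pin; origin on the wheel's axis at bench height, x axis towards the hole in which the pin starts. Its top is 36 mm above the bench, 4 mm below the wheel. It stands on a round grey base 236 mm across with a small steel rest on its rim, 32 mm high. More than 30 N on it counts as forcing
- bead_tub: bystander: open clear plastic tub 110 x 85 x 50 mm with beads; origin at the centre of its underside
- rotary_tool: bystander: grey hand-held rotary tool lying on the bench, 38 mm thick, 160 mm long along its x axis; origin under its middle at bench height
- file_brush: bystander: small brush lying on the bench; origin under its middle, long axis x

How it is judged:
By the outcome, as a careful person would: the job done as asked, in the order asked, and still so for the second after the job is handed in, with the robot touching nothing.
It also fails if it takes over 61 s, if anything falls off the work surface, if the arm or the gripper's body presses on something with over 40 N, if the wrist force passes 120 N, or if a joint passes its speed limit or range.

### The arm

A 7-joint arm with a two-finger parallel gripper is mounted at the origin on the work surface. World frame = base frame: x ahead of the robot, y to its left, z up, the work surface at z = 0. Lengths are in m, angles in rad, forces in N, time in s.
With the tool pointing down it reaches from about 0.35 to 0.9 m from the base axis. Payload 8.1 kg.
Tool frame: the origin (TCP) lies at the very end of the fingers, on their centre line; the grasp point (between the pads) lies 19 mm behind it; z points along the fingers, y is the direction in which the jaws open and shut (so a half turn about z gives the same grasp; the last joint's range is limited). The gripper opens to 92 mm and grips with 3 to 60 N. Pads are 19 mm wide; open, the fingers measure 130 mm over their backs; the gripper's body (75 mm by 190 mm) begins 47 mm behind the grasp point.
Start: joints at [1.038, 0.434, 0.025, 1.573, -0.012, 1.134, -0.075], TCP at [0.26, -0.568, 0.227] pointing down, gripper open.
Joint ranges: [-2.62, 2.62], [-0.44, 2.09], [-1.27, 1.32], [0.08, 2.57], [-1.32, 4.46], [0.12, 2], [-2.74, 2.74]. Speed limits (rad/s): [2.22, 2.22, 3.01, 3.01, 3.14, 3.14, 3.14].

### API

Orientations are given as a rotation vector (axis times angle).
In Python, from cell import observe, get_image, sign_off gives the robot as it stands.
- The arm moves only by the tool arm_command, never from a script. Its argument "deltas" is a list of rows, each an object with "xyz": the shift along the tool's x, y, z in cm, a list of three; "turn": the turn about the tool's z in degrees; "jaw": the closure in counts, from 0 (fully open) to 255 (shut). A call has 1 to 5 rows; each row is the pose to reach, as a shift and turn from the pose measured when the call began, along the tool's axes at that moment; what a row does not reach only later rows make up. A row lasts 1/12 s, in which the tool goes at most 41.7 mm and 7.16 degrees, less where a joint would pass 70% of its speed; a pose out of reach is approached as far as the arm can. A call with a gripper value outside its range is refused whole. The fingers move at their own pace and stop on an object; "force" is the grip in N (left out, the last holds). Time passes only in rows, so rows that repeat a pose let the fingers close. It gives the time, the measured TCP pose, the force and the opening at its end, in the units of the state.
- observe(): the state, without advancing time (a new reading comes with each control period).
- get_image(name): name is "scene" or "top" or "wrist"; returns a dict with "frame" (420x560x3 uint8, red, green, blue), "depth" (420x560 float32, m along the optical axis (not along the pixel's ray), 0 where there is no reading), "camera_matrix" (3x3 intrinsics, pixels), "cam_to_world" (4x4, takes a point from camera to world coordinates). Camera axes: x right, y up, looking along -z (the intrinsics and any distortion apply to the point x, -y, -z); pixel columns grow to the right and rows downward; lengths in m; the calibration is good to about 2 mm. A picture is of the moment at which its call begins.
- sign_off(): hands the job in, once; it reports no verdict.
The state is a dict: "clock": time; "joints": joint angles; "dq": joint speeds; "joint_efforts": joint torques, N m; "position": TCP position; "ee_rot": TCP orientation; "force": force on the tool from outside, world axes, zero at the start; "ft_torque": the same for the moment, N m; "width": opening from 0.0 (shut) to 1.0 (fully open).
Only numpy, scipy, OpenCV 4.12 (cv2) and the standard library are available. Lean on these libraries where they do the work, as an engineer would, in place of code of your own. Each camera call takes 0.05 s, during which the arm holds its last target.

## Working session

There is one attempt and no reset: what is moved stays moved. The work goes in short steps, Python scripts to look and compute and a tool call to move; the robot and the scene stay as the last step left them, time stands still between calls to the robot, and variables do not carry over. Pictures are saved under pics/ and viewed, and the job is handed in when it is done.

Besides the shell and the picture viewer there is one more tool, called after "Request:" as a command line: name --argument value ..., lists and objects as JSON in quotes. arm_command: Moves the arm, as the interface text tells. Its arguments: {"type":"object","properties":{"deltas":{"type":"array","items":{"type":"object","properties":{"xyz":{"type":"array","items":{"type":"number"}},"turn":{"type":"number"},"jaw":{"type":"number"}}}},"force":{"type":"number"}},"required":["deltas"]}

```bash
mkdir -p pics; ls; python3 - <<'E'
from cell import observe, get_image
import cv2
print(observe())
for n in ["scene","top"]:
    d=get_image(n); cv2.imwrite(f"pics/{n}0.png",d["frame"][:,:,::-1])
    print(n,d["camera_matrix"].round(1).tolist(),d["cam_to_world"].round(3).tolist())
E
```

```text
pics
{'clock': 0.0, 'joints': array([ 1.03836995,  0.43523879,  0.02498735,  1.57409597, -0.01159361,
        1.13398152, -0.07512619]), 'dq': array([-0.00094087, -0.00147785, -0.00107387,  0.00075086,  0.00092783,
       -0.00049385, -0.00147188]), 'joint_efforts': array([-5.98371626e-04, -6.67861819e+01,  9.84483585e-01, -3.14452422e+01,
       -6.05796184e-02,  4.30582662e-02,  1.79964782e-04]), 'position': array([ 0.26017323, -0.56771682,  0.22593575]), 'ee_rot': array([-3.06788837e+00, -6.69500904e-01,  7.64540587e-04]), 'force': array([-0.49945145,  0.4609437 , -0.44040474]), 'ft_torque': array([ 0.02574856, -0.01552491,  0.05063708]), 'width': 0.9981310150037846}
scene [[448.1, 0.0, 278.4], [0.0, 448.1, 204.8], [0.0, 0.0, 1.0]] [[-0.875, -0.366, 0.317, 1.02], [0.484, -0.665, 0.569, 0.734], [0.002, 0.651, 0.759, 1.021], [0.0, 0.0, 0.0, 1.0]]
top [[457.8, 0.0, 278.8], [0.0, 457.8, 208.8], [0.0, 0.0, 1.0]] [[0.075, 0.977, -0.198, 0.413], [-0.997, 0.074, -0.012, -0.015], [0.003, 0.198, 0.98, 1.174], [0.0, 0.0, 0.0, 1.0]]
```

View pics/top0.png

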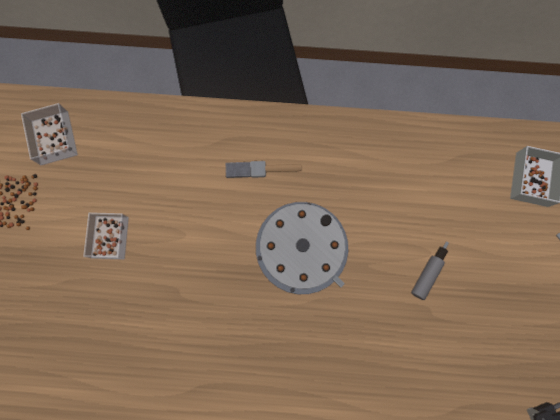

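View pics/scene0.png

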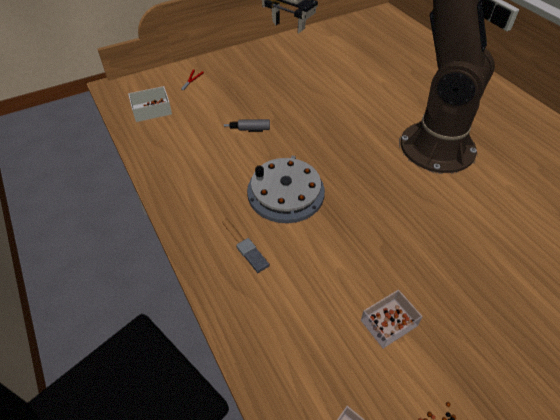

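Top view: wheel hub near (303,245), black knob near (326,220), the brush to the upper left and the rotary tool to the right. Next I'll measure the hub and knob positions.

```bash
cat > h.py <<'E'
import numpy as np, cv2
from cell import observe, get_image
def ray(d,u,v):
    K=d["camera_matrix"];T=d["cam_to_world"]
    r=np.array([(u-K[0,2])/K[0,0],-(v-K[1,2])/K[1,1],-1.]);return T[:3,3],T[:3,:3]@r
def onz(d,u,v,z):
    o,r=ray(d,u,v);return o+r*(z-o[2])/r[2]
def pt(d,u,v):
    o,r=ray(d,u,v);return o+r*d["depth"][int(round(v)),int(round(u))]
def cloud(d):
    K=d["camera_matrix"];T=d["cam_to_world"];D=d["depth"]
    v,u=np.mgrid[:D.shape[0],:D.shape[1]]
    r=np.stack([(u-K[0,2])/K[0,0],-(v-K[1,2])/K[1,1],-np.ones_like(D)],-1)*D[...,None]
    return r@T[:3,:3].T+T[:3,3]
E
python3 - <<'E'
from h import *
for n,box in [("top",(240,190,365,305)),("scene",(240,145,335,225))]:
    d=get_image(n);g=d["frame"].max(2).astype(int);P=cloud(d)
    x0,y0,x1,y1=box
    m=np.zeros(g.shape,np.uint8);m[y0:y1,x0:x1]=(g[y0:y1,x0:x1]<75)
    k,l,s,c=cv2.connectedComponentsWithStats(m)
    for i in range(1,k):
        if s[i,4]>25:
            q=P[l==i]; print(n,c[i].round(1),s[i],np.median(q,0).round(4),"zmax",q[:,2].max().round(4))
            for z in (.094,.062): print("   z",z,onz(d,*c[i],z).round(4))
    # disc: cloud points with z 0.048..0.056
    M=np.zeros(g.shape,bool);M[y0:y1,x0:x1]=True
    q=P[M&(P[...,2]>.047)&(P[...,2]<.057)]
    (cx,cy),r=cv2.minEnclosingCircle(q[:,:2].astype(np.float32)); print("disc",cx,cy,r,q[:,2].mean(),len(q))
    q=P[M&(P[...,2]>.085)&(P[...,2]<.105)]; print("knobtop",q.mean(0),len(q))
    cv2.imwrite(f"pics/{n}crop.png",cv2.resize(d["frame"][y0:y1,x0:x1,::-1],None,fx=5,fy=5,interpolation=cv2.INTER_CUBIC))
E
```

```text
top [325.6 220.1] [321 215  10  11  90] [ 0.6122 -0.116   0.0949] zmax 0.1009
   z 0.094 [ 0.6125 -0.1155  0.094 ]
   z 0.062 [ 0.6184 -0.1185  0.062 ]
top [302.4 244.9] [297 239  12  13 120] [ 0.5527 -0.0652  0.0637] zmax 0.0692
   z 0.094 [ 0.5487 -0.0639  0.094 ]
   z 0.062 [ 0.5527 -0.0654  0.062 ]
top [271.2 246. ] [267 242   8   8  26] [0.5437 0.0091 0.0561] zmax 0.0594
   z 0.094 [0.5406 0.0095 0.094 ]
   z 0.062 [0.5443 0.0102 0.062 ]
top [325.4 267.7] [322 264   8   8  26] [ 0.5007 -0.1245  0.0578] zmax 1.174
   z 0.094 [ 0.4992 -0.1213  0.094 ]
   z 0.062 [ 0.5017 -0.1244  0.062 ]
disc 0.5542391538619995 -0.06470967084169388 0.10496965050697327 0.05319659788131277 4860
knobtop [ 0.61453579 -0.11550608  0.09482781] 95
scene [259.1 171.9] [255 166   9  14 101] [ 0.6173 -0.1055  0.0874] zmax 0.0996
   z 0.094 [ 0.6218 -0.0979  0.094 ]
   z 0.062 [ 0.6081 -0.1266  0.062 ]
scene [285.6 180.3] [280 176  12  10  92] [ 0.5559 -0.0574  0.0614] zmax 0.0673
   z 0.094 [ 0.5713 -0.0311  0.094 ]
   z 0.062 [ 0.5558 -0.0575  0.062 ]
scene [301. 198.] [298 195   7   6  27] [0.5491 0.0202 0.0558] zmax 0.0621
   z 0.094 [0.5672 0.048  0.094 ]
   z 0.062 [0.5516 0.0243 0.062 ]
scene [284.5 213.5] [248 197  76  26 273] [0.614  0.0351 0.0123] zmax 1.0206
   z 0.094 [0.6344 0.0744 0.094 ]
   z 0.062 [0.6211 0.0516 0.062 ]
scene [303.2 207.7] [294 200  21  13  59] [0.548  0.0341 0.025 ] zmax 0.0456
   z 0.094 [0.5801 0.081  0.094 ]
   z 0.062 [0.5649 0.0585 0.062 ]
scene [274.8 209.6] [259 202  32  13  98] [0.6246 0.0021 0.0243] zmax 0.0446
   z 0.094 [0.6506 0.05   0.094 ]
   z 0.062 [0.6378 0.0264 0.062 ]
disc 0.5536471605300903 -0.060752831399440765 0.10674044489860535 0.052459833571890074 2525
knobtop [ 0.61597629 -0.11013957  0.0927415 ] 62
```

View pics/topcrop.png

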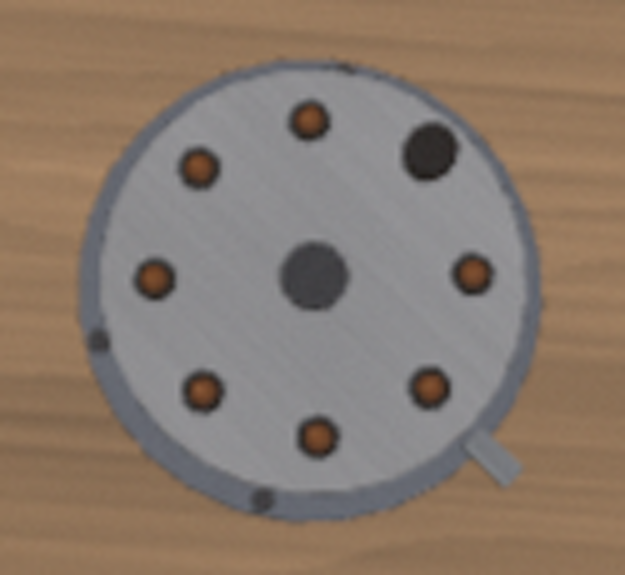

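Hub at about (0.553,-0.065) and knob at (0.6135,-0.1155). That gives a radius of 78 mm, which fits the stated 80, and the knob sits at about -40° world. Next I'll write a helper that turns targets into tool deltas.

```bash
cat >> h.py <<'E'
from scipy.spatial.transform import Rotation as Ro
HUB=np.array([.5535,-.065])
def st():
    s=observe(); R=Ro.from_rotvec(s["ee_rot"]).as_matrix()
    f=s["force"]; print("t %.2f pos %s yaw_y %.2f tilt %.4f F_world %s F_tool %s w %.1fmm"%(s["clock"],s["position"].round(4),np.degrees(np.arctan2(R[1,1],R[0,1])),R[2,2],f.round(2),(R.T@f).round(2),s["width"]*92)); print(" j",s["joints"].round(3))
    return s,R
def delta(xyz,yawy):
    s,R=st(); d=R.T@(np.array(xyz)-s["position"])*100
    y=np.degrees(np.arctan2(R[1,1],R[0,1])); t=-(yawy-y); t=(t+180)%360-180
    print("cm",d.round(2),"turn",round(t,1))
E
python3 -c "
from h import *
delta([.613,-.1155,.18],-130)"
```

```text
t 0.20 pos [ 0.2603 -0.5679  0.2263] yaw_y -65.38 tilt -1.0000 F_world [ 0.01  0.25 -0.18] F_tool [ 0.11 -0.22  0.18] w 92.2mm
 j [ 1.038  0.435  0.025  1.574 -0.012  1.134 -0.075]
cm [ 50.91 -26.43   4.65] turn 64.6
```

Request:
arm_command --deltas '[{"xyz":[3.6,-1.9,0],"turn":4},{"xyz":[7.2,-3.8,0.5],"turn":8},{"xyz":[10.8,-5.7,1],"turn":13},{"xyz":[14.4,-7.5,1.3],"turn":18},{"xyz":[18,-9.4,1.6],"turn":23}]'

```text
schema error: expected keys xyz, turn, jaw
```

```bash
python3 -c "
from h import *
delta([.613,-.1155,.18],-130)"
```

```text
t 0.20 pos [ 0.2603 -0.5679  0.2263] yaw_y -65.38 tilt -1.0000 F_world [ 0.01  0.25 -0.18] F_tool [ 0.11 -0.22  0.18] w 92.2mm
 j [ 1.038  0.435  0.025  1.574 -0.012  1.134 -0.075]
cm [ 50.91 -26.43   4.65] turn 64.6
```

Request:
arm_command --deltas '[{"xyz":[3.6,-1.9,0],"turn":4,"jaw":0},{"xyz":[7.2,-3.8,0.5],"turn":8,"jaw":0},{"xyz":[10.8,-5.7,1],"turn":13,"jaw":0},{"xyz":[14.4,-7.5,1.3],"turn":18,"jaw":0},{"xyz":[18,-9.4,1.6],"turn":23,"jaw":0}]'

```text
clock: 0.62
position: [0.3854, -0.4058, 0.21]
ee_rot: [-3.14, -0.037, 0.001]
force: [1.5, -0.4, 0.0]
width: 1.001
```

```bash
python3 -c "
from h import *
delta([.613,-.1155,.18],-130)"
```

```text
t 0.62 pos [ 0.3854 -0.4058  0.21  ] yaw_y -88.65 tilt -1.0000 F_world [ 1.48 -0.45  0.03] F_tool [ 1.47  0.48 -0.03] w 92.1mm
 j [ 0.682  0.344  0.044  1.759 -0.018  1.04  -0.814]
cm [ 23.44 -28.49   3.02] turn 41.3
```

Request:
arm_command --deltas '[{"xyz":[2.4,-2.8,0.3],"turn":5,"jaw":0},{"xyz":[4.8,-5.7,0.6],"turn":10,"jaw":0},{"xyz":[7.2,-8.6,0.9],"turn":15,"jaw":0},{"xyz":[9.6,-11.5,1.2],"turn":20,"jaw":0},{"xyz":[12,-14.4,1.5],"turn":25,"jaw":0}]'

```text
clock: 1.03
position: [0.5028, -0.2574, 0.195]
ee_rot: [-3.073, 0.65, 0.001]
force: [0.4, -1.1, 0.2]
width: 1.001
```

```bash
python3 -c "
from h import *
delta([.613,-.1155,.18],-130)"
```

```text
t 1.03 pos [ 0.5028 -0.2574  0.195 ] yaw_y -113.90 tilt -1.0000 F_world [ 0.38 -1.05  0.2 ] F_tool [ 0.77  0.81 -0.21] w 92.1mm
 j [ 0.327  0.366  0.07   1.768 -0.03   1.01  -1.58 ]
cm [  4.33 -17.44   1.5 ] turn 16.1
```

Request:
arm_command --deltas '[{"xyz":[0.9,-3.6,0.3],"turn":4,"jaw":0},{"xyz":[1.8,-7.2,0.6],"turn":8,"jaw":0},{"xyz":[2.7,-10.8,0.9],"turn":12,"jaw":0},{"xyz":[3.6,-14.4,1.2],"turn":16,"jaw":0},{"xyz":[4.3,-17.4,1.5],"turn":16.1,"jaw":0}]'

```text
clock: 1.45
position: [0.614, -0.1127, 0.1797]
ee_rot: [-2.949, 1.078, 0.002]
force: [-0.2, -0.3, 0.2]
width: 0.998
```

```bash
python3 - <<'E'
from h import *
d=get_image("wrist");cv2.imwrite("pics/w1.png",d["frame"][:,:,::-1])
P=cloud(d)
g=d["frame"].max(2);m=((g<75)&(P[...,2]>.088)&(P[...,2]<.1)).astype(np.uint8)
k,l,s,c=cv2.connectedComponentsWithStats(m)
for i in range(1,k):
    if s[i,4]>200: print(c[i],s[i],onz(d,*c[i],.094),np.median(P[l==i],0)); q=P[l==i];print(q.min(0),q.max(0))
delta([.613,-.1155,.11],-130)
E
```

```text
[279.9916388  213.78762542] [267 200  27  28 598] [ 0.6161129  -0.11522677  0.094     ] [ 0.61595991 -0.11502887  0.09325648]
[ 0.60386682 -0.12637462  0.08800427] [ 0.62754881 -0.10303491  0.09570636]
t 1.50 pos [ 0.6171 -0.1056  0.1789] yaw_y -129.57 tilt -1.0000 F_world [ 3.67  5.33 -0.13] F_tool [-0.57 -6.45  0.16] w 91.9mm
 j [ 0.027  0.476  0.088  1.635 -0.053  1.033 -2.128]
cm [0.33 1.06 6.88] turn 0.4
```

View pics/w1.png

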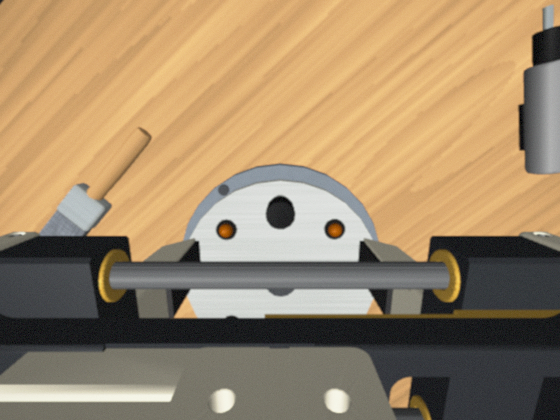

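The wrist view shows the knob centred left-right at (280,213), with a bead on either side. The arm was still settling, so I'll hold still and measure again.

Request:
arm_command --deltas '[{"xyz":[0.2,1.0,1.5],"turn":0,"jaw":0},{"xyz":[0.2,1.0,3],"turn":0,"jaw":0},{"xyz":[0.2,1.0,3],"turn":0,"jaw":0},{"xyz":[0.2,1.0,3],"turn":0,"jaw":0},{"xyz":[0.2,1.0,3],"turn":0,"jaw":0}]'

```text
clock: 1.92
position: [0.6125, -0.1148, 0.1495]
ee_rot: [-2.951, 1.062, 0.001]
force: [-0.3, 1.0, -0.1]
width: 1.002
```

```bash
python3 - <<'E'
from h import *
d=get_image("wrist");cv2.imwrite("pics/w2.png",d["frame"][:,:,::-1])
P=cloud(d);g=d["frame"].max(2)
for lo,hi,thr in [(.085,.1,75),(.058,.068,90)]:
  m=((g<thr)&(P[...,2]>lo)&(P[...,2]<hi)).astype(np.uint8)
  k,l,s,c=cv2.connectedComponentsWithStats(m)
  for i in range(1,k):
    if s[i,4]>200: print(c[i].round(1),s[i],np.median(P[l==i],0).round(4),onz(d,*c[i],.094 if lo>.07 else .062).round(4))
M=(P[...,2]>.049)&(P[...,2]<.055)
q=P[M];(cx,cy),r=cv2.minEnclosingCircle(q[:,:2].astype(np.float32));print("disc",cx,cy,r)
delta([.614,-.1155,.11],-130)
E
```

```text
[277.  223.5] [262 208  31  32 796] [ 0.6161 -0.1152  0.0932] [ 0.6163 -0.1154  0.094 ]
[276.8 298.2] [262 289  32  23 436] [ 0.5528 -0.0613  0.0614] [ 0.5533 -0.0626  0.062 ]
disc 0.5537770390510559 -0.0627770647406578 0.1047532707452774
t 1.97 pos [ 0.6127 -0.1149  0.1498] yaw_y -129.60 tilt -1.0000 F_world [-0.43  0.89 -0.27] F_tool [-0.9  -0.41  0.27] w 92.0mm
 j [ 0.043  0.5    0.087  1.675 -0.057  0.968 -2.11 ]
cm [ 0.15 -0.01  3.98] turn 0.4
```

View pics/w2.png

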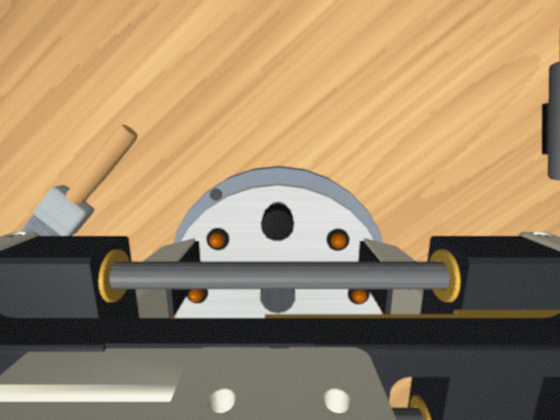

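Wrist view (settled): knob (277,223) at (0.616,-0.115), and hub (0.5535,-0.063). The other views agree within 2 mm, so I'll use knob (0.615,-0.115) and hub (0.5535,-0.064). Descending now.

Request:
arm_command --deltas '[{"xyz":[0.2,0,2.5],"turn":0.4,"jaw":60},{"xyz":[0.2,0,5],"turn":0.4,"jaw":100},{"xyz":[0.2,0,7],"turn":0.4,"jaw":120},{"xyz":[0.2,0,7.8],"turn":0.4,"jaw":120},{"xyz":[0.2,0,7.8],"turn":0.4,"jaw":120}]' --force 8

```text
clock: 2.38
position: [0.6135, -0.1157, 0.0707]
ee_rot: [-2.947, 1.073, 0.003]
force: [0.1, 0.8, 0.3]
width: 0.689
```

```bash
sed -i 's/-.065\])/-.064])/' h.py; python3 - <<'E'
from h import *
delta([.615,-.115,.072],-130)
E
```

```text
t 2.38 pos [ 0.6135 -0.1157  0.0707] yaw_y -130.02 tilt -1.0000 F_world [0.13 0.76 0.35] F_tool [-0.39 -0.67 -0.34] w 63.4mm
 j [ 0.052  0.592  0.078  1.739 -0.067  0.813 -2.107]
cm [ 0.07 -0.15 -0.13] turn -0.0
```

Request:
arm_command --deltas '[{"xyz":[0.1,-0.1,0],"turn":0,"jaw":170},{"xyz":[0.1,-0.1,0],"turn":0,"jaw":170},{"xyz":[0.1,-0.1,0],"turn":0,"jaw":170},{"xyz":[0.1,-0.1,0],"turn":0,"jaw":170},{"xyz":[0.1,-0.1,0],"turn":0,"jaw":170}]' --force 8

```text
clock: 2.8
position: [0.6154, -0.1157, 0.0716]
ee_rot: [-2.947, 1.073, 0.001]
force: [0.3, 0.1, 0.5]
width: 0.347
```

Request:
arm_command --deltas '[{"xyz":[0,0,0],"turn":0,"jaw":190},{"xyz":[0,0,0],"turn":0,"jaw":190},{"xyz":[0,0,0],"turn":0,"jaw":190},{"xyz":[0,0,0],"turn":0,"jaw":190}]' --force 8

```text
clock: 3.13
position: [0.6157, -0.1157, 0.072]
ee_rot: [-2.947, 1.073, 0.0]
force: [-0.4, 0.7, 3.5]
width: 0.286
```

```bash
python3 - <<'E'
from h import *
delta([.615,-.115,.072],-130)
E
```

```text
t 3.13 pos [ 0.6157 -0.1157  0.072 ] yaw_y -130.02 tilt -1.0000 F_world [-0.41  0.7   3.51] F_tool [-0.77 -0.29 -3.51] w 26.3mm
 j [ 0.051  0.593  0.078  1.735 -0.068  0.816 -2.107]
cm [-0.1  -0.01 -0.  ] turn -0.0
```

Gripped at 26.3 mm, which matches the knob, with hardly any side force. Firming the grip and lifting.

Request:
arm_command --deltas '[{"xyz":[0,0,0],"turn":0,"jaw":215},{"xyz":[0,0,0],"turn":0,"jaw":215},{"xyz":[0,0,-0.4],"turn":0,"jaw":215},{"xyz":[0,0,-0.8],"turn":0,"jaw":215},{"xyz":[0,0,-0.8],"turn":0,"jaw":215}]' --force 28

```text
clock: 3.55
position: [0.6155, -0.1157, 0.0802]
ee_rot: [-2.947, 1.073, 0.001]
force: [2.7, -0.3, -6.9]
width: 0.276
```

```bash
python3 - <<'E'
from h import *
delta([.6157,-.1157,.086],-130)
E
```

```text
t 3.55 pos [ 0.6155 -0.1157  0.0802] yaw_y -130.02 tilt -1.0000 F_world [ 2.67 -0.26 -6.92] F_tool [ 2.23 -1.48  6.92] w 25.4mm
 j [ 0.05   0.583  0.079  1.729 -0.067  0.832 -2.108]
cm [ 0.01 -0.02 -0.58] turn -0.0
```

Request:
arm_command --deltas '[{"xyz":[0,0,-0.3],"turn":0,"jaw":215},{"xyz":[0,0,-0.6],"turn":0,"jaw":215},{"xyz":[0,0,-0.65],"turn":0,"jaw":215},{"xyz":[0,0,-0.65],"turn":0,"jaw":215}]' --force 28

```text
clock: 3.88
position: [0.6154, -0.1158, 0.0867]
ee_rot: [-2.947, 1.073, 0.001]
force: [2.6, -0.6, -9.3]
width: 0.276
```

```bash
cat >> h.py <<'E'
K0=np.array([.6157,-.1157])
def rows(th0,ths,z=None,dy=0.):
    """rows for wheel angles ths from nominal angle th0 (path circle), from measured pose"""
    s,R=st(); z=s["position"][2] if z is None else z
    y0=np.degrees(np.arctan2(R[1,1],R[0,1]))
    a0=np.arctan2(*(K0-HUB)[::-1]); 
    p=s["position"][:2]-HUB; print("r %.4f theta %.4f"%(np.hypot(*p),np.arctan2(p[1],p[0])-a0))
    r=np.hypot(*(K0-HUB))
    for th in ths:
        t=np.array([*(HUB+r*np.array([np.cos(a0+th),np.sin(a0+th)])),z])
        d=R.T@(t-s["position"])*100
        print(round(th,3),d.round(2),"turn",round(-((-130+np.degrees(th)-y0+180)%360-180),1))
E
python3 - <<'E'
from h import *
rows(0,[.04,.08,.12,.17,.22])
E
```

```text
t 3.88 pos [ 0.6154 -0.1158  0.0867] yaw_y -130.03 tilt -1.0000 F_world [ 2.56 -0.57 -9.31] F_tool [ 2.35 -1.16  9.31] w 25.4mm
 j [ 0.05   0.575  0.08   1.724 -0.066  0.845 -2.108]
r 0.0808 theta -0.0032
0.04 [ 0.   -0.35  0.  ] turn -2.3
0.08 [-0.02 -0.67  0.  ] turn -4.6
0.12 [-0.05 -0.99  0.01] turn -6.9
0.17 [-0.11 -1.39  0.01] turn -9.8
0.22 [-0.19 -1.79  0.01] turn -12.6
```

Request:
arm_command --deltas '[{"xyz":[0,-0.3,0],"turn":-2.3,"jaw":215},{"xyz":[0,-0.65,0],"turn":-4.6,"jaw":215},{"xyz":[-0.05,-1.0,0],"turn":-6.9,"jaw":215},{"xyz":[-0.1,-1.4,0],"turn":-9.8,"jaw":215},{"xyz":[-0.2,-1.8,0],"turn":-12.6,"jaw":215}]' --force 28

```text
clock: 4.3
position: [0.6254, -0.101, 0.0865]
ee_rot: [-3.048, 0.741, 0.001]
force: [2.4, -1.1, -8.2]
width: 0.275
```

```bash
python3 - <<'E'
from h import *
rows(0,[.25,.3,.35,.4,.45])
E
```

```text
t 4.30 pos [ 0.6254 -0.101   0.0865] yaw_y -117.31 tilt -1.0000 F_world [ 2.37 -1.08 -8.22] F_tool [ 2.62 -0.09  8.22] w 25.3mm
 j [ 0.064  0.585  0.022  1.701 -0.023  0.856 -1.95 ]
r 0.0809 theta 0.2175
0.25 [-0.   -0.26  0.  ] turn -1.6
0.3 [-0.03 -0.67  0.  ] turn -4.5
0.35 [-0.07 -1.07  0.01] turn -7.4
0.4 [-0.13 -1.47  0.01] turn -10.2
0.45 [-0.22 -1.86  0.01] turn -13.1
```

Request:
arm_command --deltas '[{"xyz":[0,-0.3,0],"turn":-1.6,"jaw":215},{"xyz":[0,-0.65,0],"turn":-4.5,"jaw":215},{"xyz":[-0.05,-1.05,0],"turn":-7.4,"jaw":215},{"xyz":[-0.1,-1.45,0],"turn":-10.2,"jaw":215},{"xyz":[-0.2,-1.85,0],"turn":-13.1,"jaw":215}]' --force 28

```text
clock: 4.72
position: [0.6322, -0.0836, 0.0864]
ee_rot: [-3.113, 0.385, -0.0]
force: [3.0, 0.1, -7.5]
width: 0.274
```

```bash
python3 - <<'E'
from h import *
rows(0,[.48,.52,.56,.6])
E
```

```text
t 4.72 pos [ 0.6322 -0.0836  0.0864] yaw_y -104.09 tilt -1.0000 F_world [ 3.04  0.06 -7.47] F_tool [ 2.94 -0.76  7.47] w 25.2mm
 j [ 0.077  0.592 -0.04   1.686  0.023  0.864 -1.787]
r 0.0811 theta 0.4494
0.48 [-0.02 -0.25  0.  ] turn -1.6
0.52 [-0.04 -0.57  0.  ] turn -3.9
0.56 [-0.07 -0.89  0.  ] turn -6.2
0.6 [-0.11 -1.21  0.01] turn -8.5
```

Request:
arm_command --deltas '[{"xyz":[0,-0.3,0],"turn":-1.6,"jaw":215},{"xyz":[-0.05,-0.6,0],"turn":-4,"jaw":215},{"xyz":[-0.1,-0.9,0],"turn":-6.2,"jaw":215},{"xyz":[-0.15,-1.2,0],"turn":-8.5,"jaw":215},{"xyz":[-0.15,-1.2,0],"turn":-8.5,"jaw":215}]' --force 28

```text
clock: 5.13
position: [0.6343, -0.0708, 0.0865]
ee_rot: [-3.133, 0.149, -0.003]
force: [5.2, 0.9, -9.0]
width: 0.274
```

```bash
python3 - <<'E'
from h import *
rows(0,[.6])
d=get_image("top");x0,y0,x1,y1=240,190,365,305
cv2.imwrite("pics/t2.png",cv2.resize(d["frame"][y0:y1,x0:x1,::-1],None,fx=5,fy=5,interpolation=cv2.INTER_CUBIC))
d=get_image("scene");x0,y0,x1,y1=220,110,340,225
cv2.imwrite("pics/s2.png",cv2.resize(d["frame"][y0:y1,x0:x1,::-1],None,fx=5,fy=5,interpolation=cv2.INTER_CUBIC))
E
```

```text
t 5.13 pos [ 0.6343 -0.0708  0.0865] yaw_y -95.44 tilt -1.0000 F_world [ 5.17  0.91 -8.98] F_tool [ 5.05 -1.34  9.  ] w 25.2mm
 j [ 0.084  0.594 -0.081  1.683  0.052  0.865 -1.682]
r 0.0811 theta 0.6094
0.6 [-0.02  0.08 -0.  ] turn 0.2
```

View pics/s2.png

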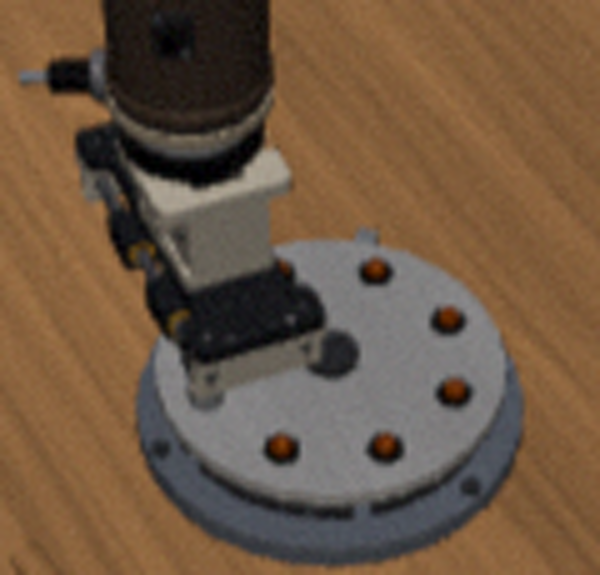

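View pics/t2.png

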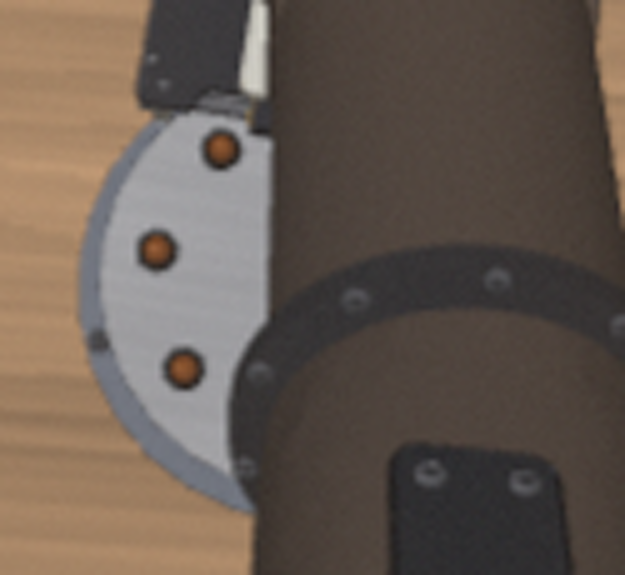

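The wheel turned with the arm to about 0.61 rad, and the scene view shows the gripper holding the knob clear of the beads. Now I'll ease the pin down onto the plate and loosen the jaws into a cage.

Request:
arm_command --deltas '[{"xyz":[0,0,0.1],"turn":0,"jaw":215},{"xyz":[0,0,0.2],"turn":0,"jaw":215},{"xyz":[0,0,0.25],"turn":0,"jaw":215},{"xyz":[0,0,0.25],"turn":0,"jaw":215}]' --force 28

```text
clock: 5.57
position: [0.6343, -0.0712, 0.0839]
ee_rot: [-3.132, 0.153, -0.003]
force: [4.1, -0.2, -7.8]
width: 0.276
```

Request:
arm_command --deltas '[{"xyz":[0,0,0],"turn":0,"jaw":177},{"xyz":[0,0,0],"turn":0,"jaw":177},{"xyz":[0,0,0],"turn":0,"jaw":177},{"xyz":[0,0,0],"turn":0,"jaw":177}]' --force 10

```text
clock: 5.9
position: [0.6344, -0.0712, 0.0844]
ee_rot: [-3.132, 0.153, -0.003]
force: [0.1, 0.9, 0.0]
width: 0.304
```

```bash
python3 - <<'E'
from h import *
rows(0,[.62])
E
```

```text
t 5.90 pos [ 0.6344 -0.0712  0.0844] yaw_y -95.61 tilt -1.0000 F_world [0.1  0.88 0.01] F_tool [ 0.01 -0.89 -0.01] w 28.0mm
 j [ 0.084  0.596 -0.079  1.685  0.052  0.861 -1.684]
r 0.0812 theta 0.6046
0.62 [-0.03 -0.12  0.  ] turn -1.1
```

The knob is free in the cage: force is about 0 and the gap is 28 mm. The arm is stiff, around 15 N/mm, so pushing with it directly could overload the plate. I'll open to about 40 mm and push with only the trailing finger at a low grip force, so the finger yields once the pin locks.

```bash
cat >> h.py <<'E'
def push(ths,off,z):
    """tool = knob(th)+off along tangent, yaw at th"""
    s,R=st(); y0=np.degrees(np.arctan2(R[1,1],R[0,1])); a0=np.arctan2(*(K0-HUB)[::-1]); r=.0808
    yaw=np.radians(y0+130)  # wheel-frame angle of tool
    p=s["position"][:2]-HUB; a=a0+yaw; er=np.array([np.cos(a),np.sin(a)]); et=np.array([-er[1],er[0]])
    print("tool: th_yaw %.4f rad_comp %.4f tang_comp %.4f -> trailing face %.4f ; implied knob th (if touching) %.4f"%(yaw,p@er,p@et,p@et-s["width"]*.046,yaw+np.arctan2(p@et-s["width"]*.046+.013,.0808)))
    for th in ths:
        a=a0+th; er=np.array([np.cos(a),np.sin(a)]); et=np.array([-er[1],er[0]])
        t=np.array([*(HUB+r*er+off*et),z]); d=R.T@(t-s["position"])*100
        print(round(th,3),d.round(2),"turn",round(-((-130+np.degrees(th)-y0+180)%360-180),1))
E
python3 - <<'E'
from h import *
push([.6,.62,.64],.007,.079)
E
```

```text
t 5.90 pos [ 0.6344 -0.0712  0.0844] yaw_y -95.61 tilt -1.0000 F_world [0.1  0.88 0.01] F_tool [ 0.01 -0.89 -0.01] w 28.0mm
 j [ 0.084  0.596 -0.079  1.685  0.052  0.861 -1.684]
tool: th_yaw 0.6003 rad_comp 0.0812 tang_comp 0.0004 -> trailing face -0.0136 ; implied knob th (if touching) 0.5924
0.6 [-0.04 -0.66  0.54] turn 0.0
0.62 [-0.06 -0.82  0.54] turn -1.1
0.64 [-0.08 -0.98  0.54] turn -2.3
```

Request:
arm_command --deltas '[{"xyz":[0,0,0.2],"turn":0,"jaw":144},{"xyz":[0,-0.2,0.5],"turn":0,"jaw":144},{"xyz":[0,-0.4,0.5],"turn":0,"jaw":144},{"xyz":[0,-0.4,0.5],"turn":0,"jaw":144}]' --force 5

```text
clock: 6.23
position: [0.6346, -0.0664, 0.0791]
ee_rot: [-3.132, 0.152, -0.002]
force: [0.3, -1.0, -0.2]
width: 0.433
```

```bash
python3 - <<'E'
from h import *
push([.61,.62,.63,.64,.65,.66],.007,.079)
E
```

```text
t 6.23 pos [ 0.6346 -0.0664  0.0791] yaw_y -95.57 tilt -1.0000 F_world [ 0.32 -1.01 -0.21] F_tool [0.42 0.97 0.2 ] w 39.9mm
 j [ 0.077  0.602 -0.08   1.689  0.052  0.851 -1.691]
tool: th_yaw 0.6009 rad_comp 0.0809 tang_comp 0.0051 -> trailing face -0.0148 ; implied knob th (if touching) 0.5788
0.61 [-0.02 -0.26  0.01] turn -0.5
0.62 [-0.03 -0.34  0.01] turn -1.1
0.63 [-0.04 -0.42  0.01] turn -1.7
0.64 [-0.05 -0.5   0.01] turn -2.2
0.65 [-0.06 -0.58  0.01] turn -2.8
0.66 [-0.07 -0.66  0.01] turn -3.4
```

Request:
arm_command --deltas '[{"xyz":[0,-0.2,0],"turn":-0.5,"jaw":144},{"xyz":[0,-0.3,0],"turn":-1.0,"jaw":144},{"xyz":[-0.05,-0.4,0],"turn":-1.6,"jaw":144},{"xyz":[-0.05,-0.5,0],"turn":-2.2,"jaw":144},{"xyz":[-0.05,-0.58,0],"turn":-2.8,"jaw":144}]' --force 5

```text
clock: 6.65
position: [0.6344, -0.0622, 0.079]
ee_rot: [-3.137, 0.076, -0.002]
force: [-1.4, -5.1, -0.7]
width: 0.432
```

```bash
python3 - <<'E'
from h import *
push([.66,.665,.67,.675,.68,.69],.007,.079)
E
```

```text
t 6.65 pos [ 0.6344 -0.0622  0.079 ] yaw_y -92.78 tilt -1.0000 F_world [-1.38 -5.08 -0.7 ] F_tool [-1.13  5.15  0.67] w 39.7mm
 j [ 0.077  0.602 -0.092  1.69   0.063  0.851 -1.659]
tool: th_yaw 0.6497 rad_comp 0.0807 tang_comp 0.0054 -> trailing face -0.0145 ; implied knob th (if touching) 0.6311
0.66 [-0.   -0.25  0.  ] turn -0.6
0.665 [-0.01 -0.29  0.  ] turn -0.9
0.67 [-0.01 -0.33  0.  ] turn -1.2
0.675 [-0.02 -0.37  0.  ] turn -1.4
0.68 [-0.02 -0.41  0.  ] turn -1.7
0.69 [-0.03 -0.49  0.  ] turn -2.3
```

Request:
arm_command --deltas '[{"xyz":[0,-0.1,0],"turn":-0.3,"jaw":144},{"xyz":[0,-0.15,0],"turn":-0.6,"jaw":144},{"xyz":[0,-0.2,0],"turn":-0.9,"jaw":144},{"xyz":[0,-0.25,0],"turn":-1.2,"jaw":144},{"xyz":[0,-0.3,0],"turn":-1.5,"jaw":144}]' --force 5

```text
clock: 7.07
position: [0.6343, -0.0602, 0.079]
ee_rot: [-3.138, 0.035, -0.002]
force: [-1.1, -6.3, -1.1]
width: 0.436
```

```bash
python3 - <<'E'
from h import *
push([.69,.70,.71],.007,.079)
E
```

```text
t 7.07 pos [ 0.6343 -0.0602  0.079 ] yaw_y -91.29 tilt -1.0000 F_world [-1.11 -6.29 -1.09] F_tool [-0.97  6.32  1.07] w 40.1mm
 j [ 0.078  0.602 -0.098  1.69   0.07   0.852 -1.642]
tool: th_yaw 0.6756 rad_comp 0.0808 tang_comp 0.0052 -> trailing face -0.0148 ; implied knob th (if touching) 0.6530
0.69 [-0.01 -0.29  0.  ] turn -0.8
0.7 [-0.02 -0.37  0.  ] turn -1.4
0.71 [-0.03 -0.45  0.  ] turn -2.0
```

```bash
cat >> h.py <<'E'
def knob(name):
    d=get_image("wrist");cv2.imwrite(f"pics/{name}.png",d["frame"][:,:,::-1]);P=cloud(d);g=d["frame"].max(2)
    # bead nests: amber hue
    hsv=cv2.cvtColor(d["frame"],cv2.COLOR_RGB2HSV)
    m=((hsv[...,0]<16)&(hsv[...,1]>170)&(hsv[...,2]>70)&(P[...,2]>.052)&(P[...,2]<.07)).astype(np.uint8)
    k,l,s,c=cv2.connectedComponentsWithStats(m)
    for i in range(1,k):
        if s[i,4]>40:
            p=onz(d,*c[i],.06)[:2]-HUB; a0=np.arctan2(*(K0-HUB)[::-1])
            print("bead",c[i].round(1),s[i,4],"r %.4f ang rel (mod45) %.4f"%(np.hypot(*p),(np.arctan2(p[1],p[0])-a0)%(np.pi/4)))
    q=(g<60)&(P[...,2]>.085)&(P[...,2]<.12)
    k,l,s,c=cv2.connectedComponentsWithStats(q.astype(np.uint8))
    for i in range(1,k):
        if s[i,4]>100:
            Q=P[l==i]; p=np.median(Q,0); print("dark",c[i].round(1),s[i],p.round(4),"th",round(np.arctan2(*(p[:2]-HUB)[::-1])-np.arctan2(*(K0-HUB)[::-1]),4))
E
python3 -c "
from h import *
knob('w3')"
```

```text
dark [295.6 253. ] [271 240  54  22 831] [ 0.6439 -0.0681  0.0981] th 0.6479
dark [239.  254.5] [234 245   9  17 108] [ 0.6439 -0.0398  0.0947] th 0.9547
dark [293.3 292.9] [276 289  36  10 226] [ 0.6252 -0.0669  0.1044] th 0.6527
```

View pics/w3.png

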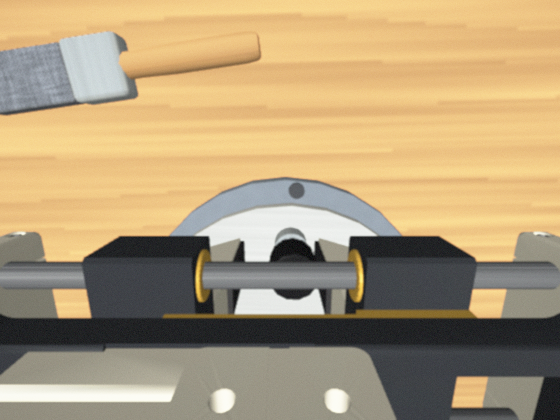

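Wrist view: the knob (about (293,270)) rests against the trailing finger on the right, and its top is at 0.104, so the pin is riding on the plate. Implied angle is about 0.65, and the wheel follows the finger. I'll carry on feeling for the hole in small steps.

Request:
arm_command --deltas '[{"xyz":[0,-0.1,0],"turn":-0.3,"jaw":144},{"xyz":[0,-0.17,0],"turn":-0.7,"jaw":144},{"xyz":[0,-0.24,0],"turn":-1.1,"jaw":144},{"xyz":[0,-0.31,0],"turn":-1.5,"jaw":144},{"xyz":[0,-0.38,0],"turn":-1.9,"jaw":144}]' --force 5

```text
clock: 7.53
position: [0.6343, -0.0572, 0.0789]
ee_rot: [-3.139, -0.017, -0.001]
force: [-0.9, -5.3, -0.9]
width: 0.435
```

```bash
python3 - <<'E'
from h import *
push([.72,.73,.74],.007,.079)
E
```

```text
t 7.53 pos [ 0.6343 -0.0572  0.0789] yaw_y -89.37 tilt -1.0000 F_world [-0.94 -5.31 -0.92] F_tool [-1.    5.3   0.91] w 40.0mm
 j [ 0.078  0.603 -0.106  1.69   0.077  0.852 -1.62 ]
tool: th_yaw 0.7092 rad_comp 0.0809 tang_comp 0.0055 -> trailing face -0.0145 ; implied knob th (if touching) 0.6909
0.72 [-0.02 -0.23 -0.01] turn -0.6
0.73 [-0.03 -0.31 -0.01] turn -1.2
0.74 [-0.04 -0.39 -0.01] turn -1.8
```

Request:
arm_command --deltas '[{"xyz":[0,-0.1,0],"turn":-0.3,"jaw":144},{"xyz":[0,-0.17,0],"turn":-0.7,"jaw":144},{"xyz":[-0.02,-0.24,0],"turn":-1.1,"jaw":144},{"xyz":[-0.03,-0.31,0],"turn":-1.5,"jaw":144},{"xyz":[-0.03,-0.38,0],"turn":-1.9,"jaw":144}]' --force 5

```text
clock: 7.95
position: [0.6341, -0.0535, 0.0789]
ee_rot: [-3.139, -0.07, -0.002]
force: [0.9, -4.6, -2.5]
width: 0.437
```

```bash
python3 - <<'E'
from h import *
push([.75,.76,.77],.007,.079)
E
```

```text
t 7.95 pos [ 0.6341 -0.0535  0.0789] yaw_y -87.44 tilt -1.0000 F_world [ 0.88 -4.59 -2.49] F_tool [0.67 4.63 2.49] w 40.2mm
 j [ 0.078  0.602 -0.115  1.691  0.084  0.852 -1.598]
tool: th_yaw 0.7428 rad_comp 0.0810 tang_comp 0.0065 -> trailing face -0.0136 ; implied knob th (if touching) 0.7352
0.75 [-0.03 -0.11 -0.01] turn -0.4
0.76 [-0.03 -0.19 -0.01] turn -1.0
0.77 [-0.04 -0.27 -0.01] turn -1.6
```

```bash
python3 -c "
from h import *
knob('w4');push([.75,.76,.77],.007,.079)"
```

```text
dark [295.7 253.1] [270 241  55  21 822] [ 0.6443 -0.0607  0.0979] th 0.7297
dark [239.  254.6] [234 245   9  17 108] [ 0.6422 -0.0326  0.0951] th 1.0333
dark [293. 293.] [275 289  37  10 232] [ 0.6254 -0.0608  0.1042] th 0.7375
t 8.00 pos [ 0.6341 -0.0531  0.0788] yaw_y -87.39 tilt -1.0000 F_world [ 1.29 -4.28 -2.46] F_tool [1.09 4.34 2.45] w 40.4mm
 j [ 0.078  0.602 -0.116  1.691  0.084  0.852 -1.598]
tool: th_yaw 0.7436 rad_comp 0.0810 tang_comp 0.0068 -> trailing face -0.0134 ; implied knob th (if touching) 0.7384
0.75 [-0.03 -0.07 -0.02] turn -0.4
0.76 [-0.04 -0.15 -0.02] turn -0.9
0.77 [-0.05 -0.23 -0.02] turn -1.5
```

Knob top still at 0.104, so the pin is still riding the plate at about 0.737. Continuing.

Request:
arm_command --deltas '[{"xyz":[0,-0.06,0],"turn":-0.4,"jaw":144},{"xyz":[-0.02,-0.12,0],"turn":-0.8,"jaw":144},{"xyz":[-0.03,-0.18,0],"turn":-1.3,"jaw":144},{"xyz":[-0.04,-0.24,0],"turn":-1.8,"jaw":144},{"xyz":[-0.04,-0.3,0],"turn":-2.2,"jaw":144}]' --force 5

```text
clock: 8.42
position: [0.6334, -0.0495, 0.0789]
ee_rot: [-3.136, -0.134, -0.001]
force: [-1.0, -3.6, -0.6]
width: 0.436
```

```bash
python3 -c "
from h import *
push([.79,.8,.81],.007,.079)"
```

```text
t 8.42 pos [ 0.6334 -0.0495  0.0789] yaw_y -85.11 tilt -1.0000 F_world [-1.02 -3.61 -0.58] F_tool [-1.32  3.51  0.57] w 40.1mm
 j [ 0.08   0.602 -0.127  1.693  0.092  0.852 -1.57 ]
tool: th_yaw 0.7835 rad_comp 0.0809 tang_comp 0.0073 -> trailing face -0.0128 ; implied knob th (if touching) 0.7863
0.79 [-0.01 -0.02 -0.01] turn -0.4
0.8 [-0.02 -0.1  -0.01] turn -0.9
0.81 [-0.03 -0.19 -0.01] turn -1.5
```

Request:
arm_command --deltas '[{"xyz":[0,-0.06,0],"turn":-0.4,"jaw":144},{"xyz":[-0.02,-0.12,0],"turn":-0.8,"jaw":144},{"xyz":[-0.03,-0.18,0],"turn":-1.2,"jaw":144},{"xyz":[-0.03,-0.24,0],"turn":-1.7,"jaw":144},{"xyz":[-0.04,-0.3,0],"turn":-2.2,"jaw":144}]' --force 5

```text
clock: 8.83
position: [0.6327, -0.049, 0.0789]
ee_rot: [-3.136, -0.193, -0.001]
force: [0.4, -9.6, -1.4]
width: 0.436
```

```bash
python3 -c "
from h import *
push([.82,.83,.85],.007,.079)"
```

```text
t 8.83 pos [ 0.6327 -0.049   0.0789] yaw_y -82.96 tilt -1.0000 F_world [ 0.41 -9.58 -1.39] F_tool [-0.77  9.56  1.38] w 40.1mm
 j [ 0.084  0.601 -0.135  1.694  0.101  0.852 -1.543]
tool: th_yaw 0.8210 rad_comp 0.0804 tang_comp 0.0048 -> trailing face -0.0152 ; implied knob th (if touching) 0.7936
0.82 [ 0.04 -0.21 -0.01] turn 0.1
0.83 [ 0.03 -0.29 -0.01] turn -0.5
0.85 [ 0.01 -0.45 -0.01] turn -1.7
```

Stalled: it moved only 0.5 mm and the force is up to 9.6 N. The pin has probably dropped, so I'll check.

```bash
python3 -c "
from h import *
knob('w5')"
```

```text
dark [295.8 252.6] [271 240  54  22 876] [ 0.6417 -0.056   0.093 ] th 0.7837
dark [238.9 254.5] [233 245  10  17 112] [ 0.6391 -0.0274  0.0949] th 1.0971
```

View pics/w5.png

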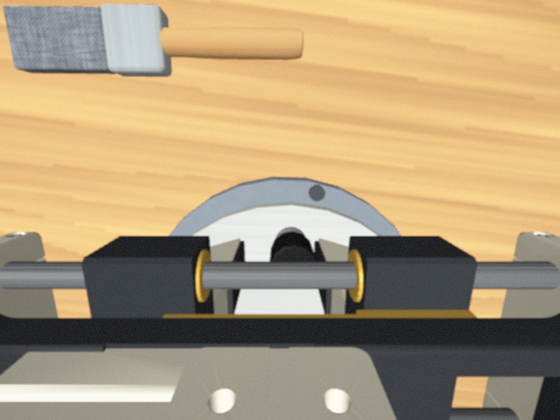

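Knob top went from 0.104 to about 0.093, so the pin has dropped at about 0.79 rad. Backing off the side load so it seats freely, then opening the jaws.

Request:
arm_command --deltas '[{"xyz":[0,0.2,0],"turn":0,"jaw":130},{"xyz":[0,0.4,0],"turn":0,"jaw":110},{"xyz":[0,0.5,0],"turn":0,"jaw":80},{"xyz":[0,0.5,0],"turn":0,"jaw":60},{"xyz":[0,0.5,0],"turn":0,"jaw":60}]' --force 8

```text
clock: 9.3
position: [0.6333, -0.0534, 0.079]
ee_rot: [-3.135, -0.195, -0.001]
force: [0.0, -0.5, 0.4]
width: 0.73
```

```bash
python3 -c "
from h import *
st();knob('w6')"
```

```text
t 9.30 pos [ 0.6333 -0.0534  0.079 ] yaw_y -82.90 tilt -1.0000 F_world [ 0.01 -0.51  0.38] F_tool [-0.05  0.5  -0.38] w 67.1mm
 j [ 0.091  0.602 -0.136  1.692  0.101  0.854 -1.534]
dark [284.6 252.4] [263 240  44  22 742] [ 0.6414 -0.0549  0.0929] th 0.7962
dark [213.4 254.9] [205 245  14  17 147] [ 0.6374 -0.0187  0.0942] th 1.1883
dark [344.  254.7] [339 245  15  17 158] [ 0.6465 -0.0854  0.0945] th 0.4671
dark [206.6 295.7] [203 289  10  19 111] [ 0.624  -0.0205  0.1153] th 1.2469
```

Request:
arm_command --deltas '[{"xyz":[0,0,-1.5],"turn":0,"jaw":60},{"xyz":[0,0,-4],"turn":0,"jaw":60},{"xyz":[0,0,-8],"turn":0,"jaw":60},{"xyz":[0,0,-11],"turn":0,"jaw":40},{"xyz":[0,0,-12],"turn":0,"jaw":20}]'

```text
clock: 9.77
position: [0.6356, -0.0529, 0.2044]
ee_rot: [-3.135, -0.195, -0.013]
force: [1.2, 0.9, -0.0]
width: 0.867
```

```bash
python3 -c "
from h import *
delta([.45,-.40,.2],-83)"
```

```text
t 9.77 pos [ 0.6356 -0.0529  0.2044] yaw_y -82.87 tilt -1.0000 F_world [ 1.16  0.92 -0.04] F_tool [ 1.27 -0.77  0.05] w 79.7mm
 j [ 0.097  0.476 -0.144  1.566  0.073  1.097 -1.511]
cm [-22.73  32.14   0.26] turn 0.1
```

Request:
arm_command --deltas '[{"xyz":[-2,3,0],"turn":0,"jaw":0},{"xyz":[-4,6,0],"turn":0,"jaw":0},{"xyz":[-6.4,9,0],"turn":0,"jaw":0},{"xyz":[-8.7,12.3,0],"turn":0,"jaw":0},{"xyz":[-11,15.5,0],"turn":0,"jaw":0}]'

```text
clock: 10.18
position: [0.5445, -0.2214, 0.2033]
ee_rot: [-3.135, -0.197, -0.013]
force: [1.6, -1.1, -0.1]
width: 1.0
```

Request:
arm_command --deltas '[{"xyz":[-2,3,0],"turn":0,"jaw":0},{"xyz":[-4,6,0],"turn":0,"jaw":0},{"xyz":[-6.4,9,0],"turn":0,"jaw":0},{"xyz":[-8.7,12.3,0],"turn":0,"jaw":0},{"xyz":[-9.5,13.5,0],"turn":0,"jaw":0}]'

```text
clock: 10.6
position: [0.4628, -0.3731, 0.2022]
ee_rot: [3.134, 0.186, 0.009]
force: [-0.3, -1.2, 0.2]
width: 1.002
```

```bash
python3 - <<'E'
from h import *
st()
for n,box in [("top",(240,190,365,305)),("scene",(240,145,335,225))]:
    d=get_image(n);g=d["frame"].max(2).astype(int);P=cloud(d)
    x0,y0,x1,y1=box
    m=np.zeros(g.shape,np.uint8);m[y0:y1,x0:x1]=(g[y0:y1,x0:x1]<75)
    k,l,s,c=cv2.connectedComponentsWithStats(m)
    for i in range(1,k):
        if s[i,4]>60: print(n,c[i].round(1),s[i],np.median(P[l==i],0).round(4),onz(d,*c[i],.094).round(4))
    M=np.zeros(g.shape,bool);M[y0:y1,x0:x1]=True
    q=P[M&(P[...,2]>.083)&(P[...,2]<.115)]; print("knobtop",q.mean(0).round(4),np.percentile(q[:,2],[50,90]).round(4),len(q))
    cv2.imwrite(f"pics/{n}end.png",d["frame"][:,:,::-1])
E
```

```text
t 10.60 pos [ 0.4628 -0.3731  0.2022] yaw_y -83.19 tilt -1.0000 F_world [-0.29 -1.19  0.22] F_tool [-0.43  1.15 -0.22] w 92.2mm
 j [ 0.635  0.406 -0.063  1.683  0.027  1.048 -0.888]
top [302.4 211. ] [298 206  10  11  91] [ 0.6301 -0.0585  0.0947] [ 0.6305 -0.0586  0.094 ]
top [302.3 245. ] [297 239  12  13 119] [ 0.5525 -0.0649  0.0634] [ 0.5485 -0.0638  0.094 ]
knobtop [ 0.6326 -0.0577  0.0947] [0.0949 0.0981] 96
scene [262.4 185.2] [257 176  11  18 130] [ 0.6333 -0.0498  0.0823] [ 0.6382 -0.0463  0.094 ]
scene [285.6 180.5] [280 176  12  10  89] [ 0.555  -0.0567  0.0611] [ 0.5714 -0.0306  0.094 ]
scene [284.5 213.5] [248 197  76  26 281] [0.6163 0.0327 0.0124] [0.6345 0.0743 0.094 ]
scene [303.4 207.5] [294 198  23  16  62] [0.552  0.034  0.0239] [0.5792 0.0808 0.094 ]
scene [274.6 209.5] [259 202  32  12  99] [0.6259 0.0009 0.0242] [0.651  0.0493 0.094 ]
knobtop [ 0.6339 -0.0521  0.0931] [0.0936 0.0964] 64
```

View pics/topend.png

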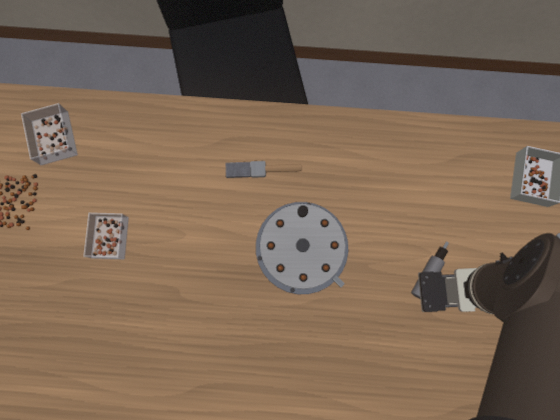

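View pics/sceneend.png

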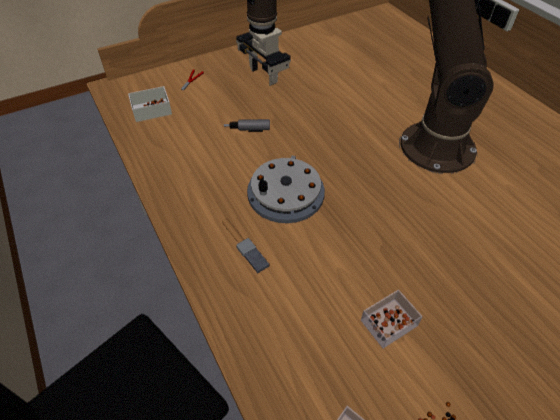

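Both views put the knob top at its starting height (0.0947 against 0.0948 from the top camera, 0.0931 against 0.0927 from the scene camera). It now sits at (302,211) in the top view. The brush, tub and rotary tool are where they were. Letting the arm settle, then handing in.

Request:
arm_command --deltas '[{"xyz":[0,0,0],"turn":0,"jaw":0},{"xyz":[0,0,0],"turn":0,"jaw":0},{"xyz":[0,0,0],"turn":0,"jaw":0}]'

```text
clock: 10.95
position: [0.4652, -0.3696, 0.2019]
ee_rot: [3.136, 0.19, 0.01]
force: [0.3, 0.4, 0.3]
width: 1.0
```

```bash
python3 -c "
from cell import sign_off
print(sign_off())"
```

```text
the job is handed in; nothing more can be done
None
```

The wheel is indexed to the next hole anticlockwise, at about 0.79 rad, and the job was handed in at about 11 s.

I drew the pin up about 14 mm and turned the wheel to about 0.6 rad. There I eased the pin onto the plate, let go of the knob, and pushed it on slowly with one finger until the pin dropped and the wheel locked. The wheel stopped there against the push. The highest reading I saw was about 10 N, against the 30 N limit, though I only read the force at the end of each move.

**Last checks:**
- **Pin home:** the knob's top is back at its starting height within 0.5 mm in both cameras. It stood about 10 mm higher while the pin rode on the plate.
- **Bench:** the brush, tub and rotary tool look unmoved, the jaws are open, and the arm is clear of everything with about 0 N on it.
- **Disagreement:** the cameras placed the knob and hub up to about 6 mm apart, so the angle is good to only about 0.03 rad. Nothing failed.

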